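# Unload the light-curing unit

### The job

The curing cycle is over. Press in the upper part of the light-curing unit's front flap until its catch lets go and the flap springs ajar, swing the flap all the way down, and draw the tray out until the whole tray lies on the lowered flap with the stone cast still standing on it. Leave the jar, bowl and pot that stand around the unit where they are.

Things in the scene. Friction and masses are not known exactly. Their poses are not given: they have to be found in the camera images.
- unit: Cream light-curing unit fixed on the bench, 250 wide (y) x 235 deep (x) x 250 high; origin: centre of its underside; its front looks along its own -x. Front frame face at x = -110, closed by a drop-down flap without handle (amber window). Chamber behind it: 210 wide, floor 37 and roof 206 above the bench, from x = -117 to +110. Above it the lamp housing, solid, flat top at 250.
- hinge (a point): Middle of the flap's hinge line (which runs along the unit's y), at (-117, 0, 36) in the unit's frame, axes as the unit's. The flap: a panel 246 wide, 208 long from hinge line to free edge, 14 thick, all of it outside its inner face, which contains the hinge line. Shut, it stands upright, top edge 244 above the bench, 7 in front of the frame.
- flap (a joint): Flap angle, rad: 0 shut, 1.571 all the way down (level, inner face up and 36 above the bench). A push-push catch holds it shut: press it in to its stop (-0.031, about 6 mm at the top edge; about 10 N there, more lower down) and let go: a spring plunger throws it to about 0.24. A press too shallow leaves it latched; shut and pressed fully in again, it latches again.
- flap_edge (a point): Middle of the flap's free edge, on its inner face; moves with the flap. Ajar (0.24 rad) it leaves a gap of about 50 to the frame, open from above; the black plunger, 10 thick, sticks 25 out of the side wall's front edge at y = +115 of the unit, 151 above the bench. The stiff hinge holds the flap at any angle beyond that (2 to 4 N at the edge to swing it).
- tray: Loose aluminium tray, 125 deep (x) x 130 wide (y), floor 4 thick, 0.2 kg; origin: centre of its underside; axes roughly as the unit's. Its front (-x) edge is bent up as a pull lip 18 high, 4 thick, over the whole width; side edges 10 high, back open. On the chamber floor, the lip's outer face 4 to 12 behind the hinge line. About 50 of tray floor is free between lip and cast.
- tray_lip (a point): Centre of the tray's pull lip, half-way up (9 above the tray's underside), at (-60.5, 0, 9) in the tray's frame.
- cast: Loose stone dental cast, a horseshoe row of teeth on a D-shaped base, 62 x 62, 26 high, 0.11 kg, standing on the rear half of the tray; origin: centre of the round part, on its underside; round side towards the lip (its -x).
- jar: Bystander: small stone-coloured powder jar with a white cap, 42 diameter, 53 high, loose; origin: centre of its underside.
- bowl: Bystander: white plastic mixing bowl, 80 diameter, 45 high, loose; origin: centre of its underside.
- pot: Bystander: glass pot with a steel lid, 62 diameter, 42 high, loose; origin: centre of its underside. Jar, bowl and pot stand in any order beside and in front of the flap, all clear of its swing (at least 400 out from the unit's centre, or 180 to its +y side).

How it is judged:
On the way, in this order (a step that is already met when the one before it is completed fails the run):
1. the catch has let go and the flap stands ajar (more than 0.15 rad) (value of joint flap above 0.15 rad), for 0.1 s.
2. the flap is all the way down (more than 1.5 rad) (value of joint flap above 1.5 rad), for 0.2 s.
At the end, for the whole second after the job is handed in: The flap is down (over 1.5 rad); the whole tray lies level on it and at rest (centre 55 to 153 mm out from the hinge line, within 65 mm of the flap's middle sideways, tilt under 0.08 rad); the cast stands upright on the tray floor, within the tray's edges (value of joint flap above 1.5 rad and x of tray in the frame of hinge between -0.153 and -0.055 m and y of tray in the frame of hinge between -0.065 and 0.065 m and z of tray in the frame of hinge between -0.008 and 0.008 m and angle between tray's own z axis and vertical below 0.08 rad and x of cast in the frame of tray between -0.04 and 0.045 m and y of cast in the frame of tray between -0.05 and 0.05 m and z of cast in the frame of tray between -0.002 and 0.012 m and angle between cast's own z axis and vertical below 0.15 rad and linear speed of each of tray, cast below 0.02 m/s); the robot touches nothing.
It fails at once if the cast tips over or leaves the tray (angle between cast's own z axis and vertical above 0.5 rad or horizontal distance between cast and tray above 0.075 m).
It fails at once if the tray falls off the flap (height (world z) of tray below 0.015 m).
It fails at once if the jar, bowl or pot is moved more than 20 mm (distance of any of jar, bowl, pot from where it was at the start of the episode above 0.02 m).
It also fails if it takes over 69 s, if anything falls off the work surface, if the arm or the gripper's body presses on something with over 40 N, if the wrist force passes 120 N, or if a joint passes its speed limit or range.

### The arm

A 7-joint arm with a two-finger parallel gripper is mounted at the origin on the work surface. World frame = base frame: x ahead of the robot, y to its left, z up, the work surface at z = 0. Lengths are in m, angles in rad, forces in N, time in s.
With the tool pointing down it reaches from about 0.4 to 0.75 m from the base axis. Payload 19.5 kg.
Tool frame: the origin (TCP) lies between the finger pads; the fingertips stand 22 mm ahead of it and the grasp point (between the pads) lies 3 mm ahead of it; z points along the fingers, y is the line along which they close (so a half turn about z gives the same grasp; the last joint's range is limited). The gripper opens to 85 mm and grips with 20 to 120 N. Pads are 22 mm wide; open, the fingers measure 114 mm over their backs; the gripper's body (76 mm by 85 mm) begins 54 mm behind the grasp point. The pads swing forward as they close: fully open they stand 13 mm farther back than shut.
Start: joints at [-1.379, 0.707, -0.028, 1.485, 0.022, 0.951, -0.075], TCP at [0.133, 0.559, 0.253] pointing down, gripper open.
Joint ranges: [-2.71, 2.71], [-0.32, 2.16], [-1.57, 1.52], [0, 2.45], [-1.46, 4.6], [0, 2.02], [-2.83, 2.83]. Speed limits (rad/s): [1.89, 1.89, 2.57, 2.57, 3.01, 3.01, 3.01].

### API

Orientations are given as a unit quaternion [x, y, z, w].
In Python, from station import r gives the robot as it stands.
- The arm moves only by the shell command python3 -m jog 'ROWS' [FORCE]. ROWS is JSON, a list of rows, each an object of numbers: "x", "y", "z": the shift along the tool's x, y, z in mm; "wx", "wy", "wz": the turn, a rotation vector about the tool's x, y, z in rad; "claw": the opening, from 0 (shut) to 1 (fully open). A call has 1 to 10 rows; each row is the pose to reach, as a shift and turn from the pose commanded when the call began, along the tool's axes at that moment; what a row does not reach only later rows make up. A row lasts 1/10 s, in which the tool goes at most 50 mm and 8.59 degrees, less where a joint would pass 70% of its speed; a pose out of reach is approached as far as the arm can. A call with a gripper value outside its range is refused whole. The fingers move at their own pace and stop on an object; FORCE is the grip in N (left out, the last holds). Time passes only in rows, so rows that repeat a pose let the fingers close. It gives the time, the measured TCP pose, the force, the opening and the grip force at its end, in the units of the state.
- r.sense(): the state, without advancing time (a new reading comes with each control period).
- r.snapshot(name): name is "side" or "top"; returns the picture (400x640x3 uint8, red, green, blue); there is no depth.
- r.camera_params(name): a dict with "fov_y" (degrees; the focal length in pixels is half the picture's height over the tangent of half this angle, whatever the lens; pixels are square), "cx", "cy" (the principal point, pixels), "dist" ([k1, k2, p1, p2, k3] as OpenCV has them; the pictures are not rectified), "R" (3x3) and "t" (3): a world point X has camera coordinates R X + t. Camera axes: x right, y down, z forward; pixel columns grow to the right and rows downward; lengths in m; the calibration is good to about 2 mm. A picture is of the moment at which its call begins. camera_params takes no time and is no camera call.
- r.hand_in(): hands the job in; it is judged then, once.
The state is a dict: "t": time; "qpos": joint angles; "joint_velocities": joint speeds; "tau": joint torques, N m; "tcp_pos": TCP position; "tcp_rot": TCP orientation; "contact_force": force on the tool from outside, world axes, zero at the start; "torque": the same for the moment, N m; "width": finger opening in m; "grasp_force": force on a finger pad.
Only numpy, scipy, OpenCV 4.12 (cv2) and the standard library are available. Lean on these libraries where they do the work, as an engineer would, in place of code of your own. Each camera call takes 0.05 s, during which the arm holds its last target. There are 200 camera calls.

## Working session

There is one attempt and no reset: what is moved stays moved. The work goes in short steps, Python scripts to look and compute and a shell command to move; the robot and the scene stay as the last step left them, time stands still between calls to the robot, and variables do not carry over. Pictures are saved under pics/ and viewed, at most 10 in all, crops included, and the job is handed in when it is done.

```bash
ls; mkdir -p pics
python3 - <<'E'
from station import r
import cv2,json
for n in("side","top"):
    cv2.imwrite(f"pics/{n}0.png",r.snapshot(n)[:,:,::-1]); print(n,r.camera_params(n))
print(r.sense())
E
```

```text
pics
side {'fov_y': 54.389164074417934, 'cx': 327.0861104623404, 'cy': 201.3131933360279, 'dist': array([0.00766105, 0.        , 0.        , 0.        , 0.        ]), 'R': array([[-9.41244620e-01, -3.37725317e-01, -4.19679562e-04],
       [-1.81667574e-01,  5.07356551e-01, -8.42369410e-01],
       [ 2.84702403e-01, -7.92799432e-01, -5.38900363e-01]]), 't': array([0.54907476, 0.24962816, 0.77953535])}
top {'fov_y': 42.207533763738105, 'cx': 321.8102510286044, 'cy': 191.79952913738174, 'dist': array([-0.04465563,  0.        ,  0.        ,  0.        ,  0.        ]), 'R': array([[-0.02344377, -0.99972312,  0.00201742],
       [-0.99303207,  0.02305365, -0.11556744],
       [ 0.11548894, -0.0047127 , -0.99329759]]), 't': array([0.02991365, 0.57634237, 1.42398589])}
{'t': 0.1, 'qpos': array([-1.37870686,  0.70700465, -0.02763518,  1.48494227,  0.02201702,
        0.95089177, -0.07548858]), 'joint_velocities': array([-8.00159695e-04, -7.01048176e-04,  2.53012037e-04, -2.87560734e-03,
       -1.87358712e-04, -9.88805481e-05, -1.57297888e-03]), 'tau': array([ 1.94077686e-03, -8.84295774e+01,  1.23615313e+00, -2.36460060e+01,
        1.70135417e-02,  4.90013394e-03,  2.98492785e-05]), 'tcp_pos': array([0.13315372, 0.55915701, 0.25289712]), 'tcp_rot': array([ 1.16611682e-01,  9.93177473e-01, -4.69842326e-04, -4.02352339e-05]), 'contact_force': array([0.43590364, 0.3596319 , 0.13997953]), 'torque': array([-3.20784114e-02,  2.32748103e-05, -2.01026758e-02]), 'grasp_force': 0.0, 'width': 0.08528996571553345}
```

View pics/side0.png

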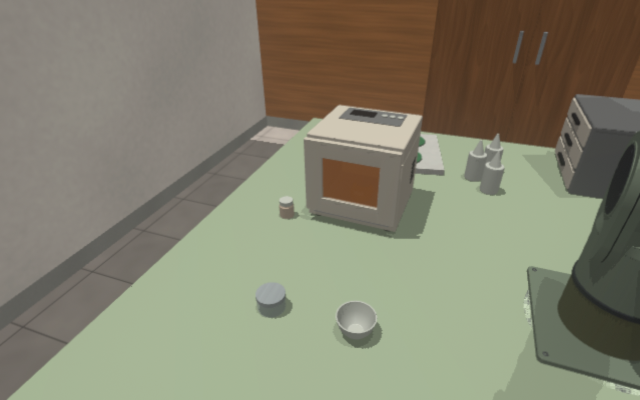

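View pics/top0.png

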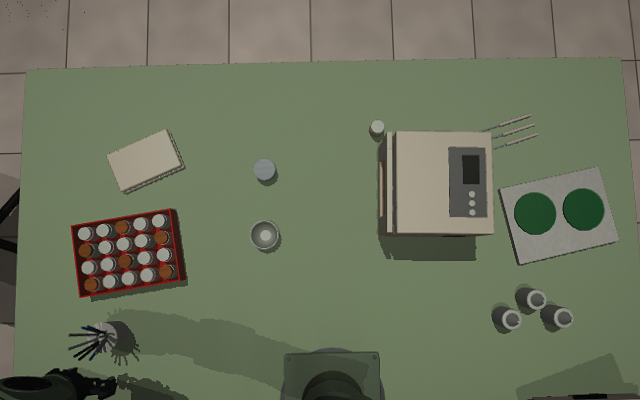

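The side view shows the closed unit (amber flap) facing left and front, with the jar at (287,207), pot at (271,299) and bowl at (357,322). The top view shows the unit roof at about (397..492, 131..234), its front facing world +y. I'll enlarge it to get the corners.

```bash
cat > h.py <<'E'
import numpy as np,cv2
from station import r
def K(p):
    f=200/np.tan(np.radians(p['fov_y'])/2); return np.array([[f,0,p['cx']],[0,f,p['cy']],[0,0,1]])
def unproj(n,uv,z):
    p=r.camera_params(n); R,t=np.array(p['R']),np.array(p['t'])
    q=cv2.undistortPoints(np.array([uv],float).reshape(-1,1,2),K(p),p['dist'])[:,0]
    d=np.c_[q,np.ones(len(q))]@R; c=-R.T@t
    return c+d*((z-c[2])/d[:,2])[:,None]
def proj(n,X):
    p=r.camera_params(n)
    return cv2.projectPoints(np.array(X,float).reshape(-1,3),cv2.Rodrigues(np.array(p['R']))[0],np.array(p['t']),K(p),p['dist'])[0][:,0]
def crop(n,x0,y0,x1,y1,s,name):
    im=r.snapshot(n)[y0:y1,x0:x1,::-1]
    cv2.imwrite(name,cv2.resize(im,None,fx=s,fy=s,interpolation=cv2.INTER_CUBIC))
E
python3 - <<'E'
from h import *
crop("top",365,115,505,245,5,"pics/c1.png")
E
```

```text
(no output)
```

View pics/c1.png

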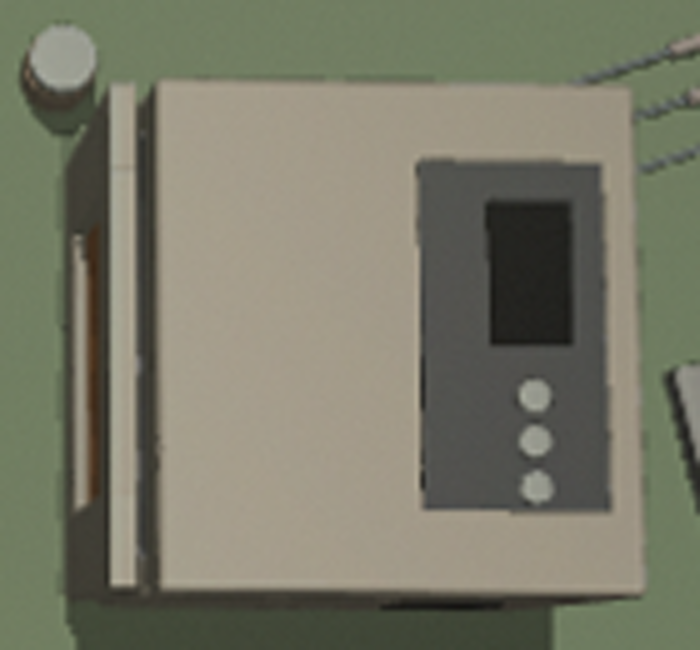

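The crop shows the roof corners at (157,81), (631,88), (644,594) and (160,592). The flap's top edge runs from x≈110 to 135, y 85 to 587.

Run:
```python
from h import *
f=lambda a:(np.array(a,float)+.5)/5-.5+[365,115]
P=unproj("top",f([(157,81),(631,88),(644,594),(160,592)]),.25); print(P.round(4))
F=unproj("top",f([(110,85),(134,85),(112,587),(136,587)]),.244); print(F.round(4))
print(unproj("top",[(377.5,127.5)],.053), unproj("top",[(265,169)],.042),unproj("top",[(265,236)],.045))
s=r.sense(); print(s['t'])
```

```text
[[ 0.6967 -0.1662  0.25  ]
 [ 0.6884 -0.398   0.25  ]
 [ 0.4424 -0.389   0.25  ]
 [ 0.4492 -0.1576  0.25  ]]
[[ 0.6966 -0.144   0.244 ]
 [ 0.6963 -0.1558  0.244 ]
 [ 0.4523 -0.1357  0.244 ]
 [ 0.452  -0.1471  0.244 ]]
[[ 0.75338676 -0.14466646  0.053     ]] [[0.64409439 0.1746457  0.042     ]] [[0.45621305 0.17638647 0.045     ]]
0.15
```

Unit pose is origin ≈ (0.570, −0.270) and hinge ≈ (0.574, −0.153), with its front looking along world +y. I'll close the gripper, turn it so tool x points out of the unit, and approach.

```bash
cat >> h.py <<'E'
from scipy.spatial.transform import Rotation as Ro
UX=np.array([-.035,-.9994,0]);UY=np.array([.9994,-.035,0]);O=np.array([.570,-.270,0]);H=O-.117*UX+[0,0,.036]
def st():
    s=r.sense(); Rt=Ro.from_quat(s['tcp_rot']).as_matrix(); p=s['tcp_pos']
    d=p-H
    print('t',round(s['t'],2),'p',p.round(4),'hinge-fr(out,y,z) mm',(np.array([-d@UX,d@UY,d[2]])*1e3).round(1),'F',s['contact_force'].round(1),'w',round(s['width'],3)); print('q',s['qpos'].round(2),'Rout/uy/z of tool axes\n',np.c_[-Rt.T@UX,Rt.T@UY,Rt.T@[0,0,1]].T.round(3)); return s,Rt
def to(out,y,z,th=0):
    "target TCP in hinge frame (mm), tilt th -> shift in tool axes and turn"
    s,Rt=st(); X=H+(-out*UX+y*UY+z*np.array([0,0,1]))/1e3
    D=np.c_[-UX,UY,[0,0,-1]]@Ro.from_rotvec([0,-th,0]).as_matrix()
    print('shift',(Rt.T@(X-s['tcp_pos'])*1e3).round(1),'turn',Ro.from_matrix(Rt.T@D).as_rotvec().round(3))
E
python3 -m jog '[{"x":-357,"y":-130,"z":-47,"wz":1.372,"claw":0},{"x":-357,"y":-130,"z":-47,"wz":1.372,"claw":0},{"x":-357,"y":-130,"z":-47,"wz":1.372,"claw":0},{"x":-357,"y":-130,"z":-47,"wz":1.372,"claw":0},{"x":-357,"y":-130,"z":-47,"wz":1.372,"claw":0},{"x":-357,"y":-130,"z":-47,"wz":1.372,"claw":0},{"x":-357,"y":-130,"z":-47,"wz":1.372,"claw":0},{"x":-357,"y":-130,"z":-47,"wz":1.372,"claw":0},{"x":-357,"y":-130,"z":-47,"wz":1.372,"claw":0},{"x":-357,"y":-130,"z":-47,"wz":1.372,"claw":0}]'
python3 -c "
from h import *
to(70,0,193)"
```

```text
t 0.15 p [0.1332 0.5592 0.253 ] hinge-fr(out,y,z) mm [ 696.4 -465.5  217. ] F [ 1.3 -0.1 -0. ] w 0.086
q [-1.38  0.71 -0.03  1.48  0.02  0.95 -0.08] Rout/uy/z of tool axes
 [[ 0.198  0.98  -0.001]
 [-0.98   0.198 -0.   ]
 [-0.    -0.001 -1.   ]]
shift [-580.1 -522.1   24.4] turn [-1.000e-03  1.000e-03  1.372e+00]$[0]: bad value
```

```bash
python3 -m jog '[{"x":-20,"y":-10,"z":-20,"wz":0.1,"claw":0.0}]'; python3 -m jog '[{"x":-20,"y":-10,"z":-20,"wz":0.1}]';python3 -m jog '[{"x":0,"y":0,"z":-5,"wx":0,"wy":0,"wz":0,"claw":0.02}]'; python3 -c "
from h import *
st()"
```

```text
t: 0.25
tcp_pos: [0.1331, 0.559, 0.2578]
tcp_rot: [0.117, 0.993, -0.001, -0.0]
contact_force: [0.1, -1.2, 1.1]
width: 0.0732
grasp_force: 0.0
t 0.25 p [0.1331 0.559  0.2578] hinge-fr(out,y,z) mm [ 696.3 -465.6  221.8] F [ 0.1 -1.2  1.1] w 0.073
q [-1.38  0.7  -0.03  1.48  0.02  0.96 -0.08] Rout/uy/z of tool axes
 [[ 0.197  0.98  -0.001]
 [-0.98   0.197 -0.   ]
 [-0.    -0.001 -1.   ]]$[0]: bad value
$[0]: bad value
```

All keys must be present in every row.

```bash
python3 -m jog '[{"x":-357,"y":-130,"z":-42,"wx":0,"wy":0,"wz":1.372,"claw":0},{"x":-357,"y":-130,"z":-42,"wx":0,"wy":0,"wz":1.372,"claw":0},{"x":-357,"y":-130,"z":-42,"wx":0,"wy":0,"wz":1.372,"claw":0},{"x":-357,"y":-130,"z":-42,"wx":0,"wy":0,"wz":1.372,"claw":0},{"x":-357,"y":-130,"z":-42,"wx":0,"wy":0,"wz":1.372,"claw":0},{"x":-357,"y":-130,"z":-42,"wx":0,"wy":0,"wz":1.372,"claw":0},{"x":-357,"y":-130,"z":-42,"wx":0,"wy":0,"wz":1.372,"claw":0},{"x":-357,"y":-130,"z":-42,"wx":0,"wy":0,"wz":1.372,"claw":0},{"x":-357,"y":-130,"z":-42,"wx":0,"wy":0,"wz":1.372,"claw":0},{"x":-357,"y":-130,"z":-42,"wx":0,"wy":0,"wz":1.372,"claw":0}]'
python3 -c "
from h import *
to(60,0,193)"
```

```text
t: 1.25
tcp_pos: [0.4507, 0.3499, 0.3004]
tcp_rot: [0.721, 0.693, -0.0, 0.0]
contact_force: [-0.1, 0.5, -0.1]
width: 0.0001
grasp_force: 0.0
t 1.25 p [0.4507 0.3499 0.3004] hinge-fr(out,y,z) mm [ 498.3 -141.   264.4] F [-0.1  0.5 -0.1] w 0.0
q [-0.88  0.67  0.34  1.43 -0.24  1.08 -0.54] Rout/uy/z of tool axes
 [[ 1.    -0.004 -0.   ]
 [ 0.004  1.    -0.   ]
 [-0.    -0.    -1.   ]]
shift [-437.7  142.9   71.4] turn [-0.     0.    -0.004]
```

```bash
python3 -m jog '[{"x":-438,"y":143,"z":71,"wx":0,"wy":0,"wz":-0.004,"claw":0},{"x":-438,"y":143,"z":71,"wx":0,"wy":0,"wz":-0.004,"claw":0},{"x":-438,"y":143,"z":71,"wx":0,"wy":0,"wz":-0.004,"claw":0},{"x":-438,"y":143,"z":71,"wx":0,"wy":0,"wz":-0.004,"claw":0},{"x":-438,"y":143,"z":71,"wx":0,"wy":0,"wz":-0.004,"claw":0},{"x":-438,"y":143,"z":71,"wx":0,"wy":0,"wz":-0.004,"claw":0},{"x":-438,"y":143,"z":71,"wx":0,"wy":0,"wz":-0.004,"claw":0},{"x":-438,"y":143,"z":71,"wx":0,"wy":0,"wz":-0.004,"claw":0},{"x":-438,"y":143,"z":71,"wx":0,"wy":0,"wz":-0.004,"claw":0},{"x":-438,"y":143,"z":71,"wx":0,"wy":0,"wz":-0.004,"claw":0}]'
python3 -m jog '[{"x":-10,"y":0,"z":0,"wx":0,"wy":0,"wz":0,"claw":0},{"x":-20,"y":0,"z":0,"wx":0,"wy":0,"wz":0,"claw":0},{"x":-26,"y":0,"z":0,"wx":0,"wy":0,"wz":0,"claw":0},{"x":-30,"y":0,"z":0,"wx":0,"wy":0,"wz":0,"claw":0},{"x":-32,"y":0,"z":0,"wx":0,"wy":0,"wz":0,"claw":0},{"x":-32,"y":0,"z":0,"wx":0,"wy":0,"wz":0,"claw":0}]'
python3 -c "
from h import *
st()"
```

```text
t: 2.25
tcp_pos: [0.578, -0.0969, 0.2287]
tcp_rot: [0.718, 0.696, -0.001, 0.0]
contact_force: [0.2, 0.7, 0.2]
width: 0.0001
grasp_force: 0.0
t: 2.85
tcp_pos: [0.577, -0.1242, 0.2295]
tcp_rot: [0.718, 0.696, 0.0, 0.0]
contact_force: [0.2, 0.4, -0.4]
width: -0.0
grasp_force: 0.0
t 2.85 p [ 0.577  -0.1242  0.2295] hinge-fr(out,y,z) mm [ 28.9   1.9 193.5] F [ 0.2  0.4 -0.4] w -0.0
q [ 0.05  0.77  0.23  1.46 -0.2   0.93  0.3 ] Rout/uy/z of tool axes
 [[ 1.     0.005 -0.   ]
 [-0.005  1.     0.   ]
 [-0.     0.    -1.   ]]
```

```bash
python3 -m jog '[{"x":-2,"y":0,"z":0,"wx":0,"wy":0,"wz":0,"claw":0},{"x":-4,"y":0,"z":0,"wx":0,"wy":0,"wz":0,"claw":0},{"x":-5,"y":0,"z":0,"wx":0,"wy":0,"wz":0,"claw":0},{"x":-6,"y":0,"z":0,"wx":0,"wy":0,"wz":0,"claw":0}]'
python3 -m jog '[{"x":-1,"y":0,"z":0,"wx":0,"wy":0,"wz":0,"claw":0},{"x":-2,"y":0,"z":0,"wx":0,"wy":0,"wz":0,"claw":0},{"x":-2,"y":0,"z":0,"wx":0,"wy":0,"wz":0,"claw":0}]'
python3 -m jog '[{"x":-1,"y":0,"z":0,"wx":0,"wy":0,"wz":0,"claw":0},{"x":-2,"y":0,"z":0,"wx":0,"wy":0,"wz":0,"claw":0},{"x":-2,"y":0,"z":0,"wx":0,"wy":0,"wz":0,"claw":0}]'
python3 -c "
from h import *
st()"
```

```text
t: 3.25
tcp_pos: [0.5768, -0.1298, 0.2294]
tcp_rot: [0.718, 0.696, 0.0, -0.0]
contact_force: [-1.3, 6.6, 4.7]
width: 0.0002
grasp_force: 3.5
t: 3.55
tcp_pos: [0.5768, -0.1316, 0.2295]
tcp_rot: [0.718, 0.696, 0.001, -0.001]
contact_force: [-1.9, 7.4, 4.1]
width: -0.0003
grasp_force: 3.3
t: 3.85
tcp_pos: [0.5768, -0.1335, 0.2296]
tcp_rot: [0.718, 0.696, 0.001, -0.001]
contact_force: [-2.0, 6.6, 4.4]
width: 0.0001
grasp_force: 3.5
t 3.85 p [ 0.5768 -0.1335  0.2296] hinge-fr(out,y,z) mm [ 19.6   2.  193.6] F [-2.   6.6  4.4] w 0.0
q [ 0.06  0.77  0.23  1.46 -0.2   0.93  0.32] Rout/uy/z of tool axes
 [[ 1.     0.005  0.002]
 [-0.005  1.     0.   ]
 [ 0.002  0.    -1.   ]]
```

```bash
python3 -m jog '[{"x":-1,"y":0,"z":0,"wx":0,"wy":0,"wz":0,"claw":0},{"x":-2,"y":0,"z":0,"wx":0,"wy":0,"wz":0,"claw":0},{"x":-2,"y":0,"z":0,"wx":0,"wy":0,"wz":0,"claw":0}]'
python3 -m jog '[{"x":-1,"y":0,"z":0,"wx":0,"wy":0,"wz":0,"claw":0},{"x":-2,"y":0,"z":0,"wx":0,"wy":0,"wz":0,"claw":0},{"x":-2,"y":0,"z":0,"wx":0,"wy":0,"wz":0,"claw":0}]'
```

```text
t: 4.15
tcp_pos: [0.5767, -0.1354, 0.2296]
tcp_rot: [0.718, 0.696, 0.001, -0.001]
contact_force: [-0.6, 7.9, 6.6]
width: 0.0003
grasp_force: 4.0
t: 4.45
tcp_pos: [0.5767, -0.1356, 0.2296]
tcp_rot: [0.717, 0.697, 0.001, -0.002]
contact_force: [-3.0, 17.8, 10.3]
width: 0.0001
grasp_force: 9.0
```

The stop is reached (force jumped to 18 N). Now I release: back off, then look.

```bash
python3 -m jog '[{"x":0,"y":0,"z":0,"wx":0,"wy":0,"wz":0,"claw":0},{"x":50,"y":0,"z":0,"wx":0,"wy":0,"wz":0,"claw":0},{"x":90,"y":0,"z":0,"wx":0,"wy":0,"wz":0,"claw":0},{"x":90,"y":0,"z":-60,"wx":0,"wy":0,"wz":0,"claw":0},{"x":90,"y":0,"z":-90,"wx":0,"wy":0,"wz":0,"claw":0},{"x":90,"y":0,"z":-90,"wx":0,"wy":0,"wz":0,"claw":0}]'
python3 -c "
from h import *
to(25,0,285)
a=r.snapshot('side')[80:260,270:450,::-1];b=r.snapshot('top')[110:260,340:520,::-1]
a=cv2.resize(a,(400,400));b=cv2.resize(b,(400,333));b=cv2.copyMakeBorder(b,0,67,0,0,0)
cv2.imwrite('pics/a1.png',np.hstack([a,b]))"
```

```text
t: 5.05
tcp_pos: [0.5805, -0.0489, 0.324]
tcp_rot: [0.718, 0.696, 0.002, 0.003]
contact_force: [-0.3, -0.8, -1.1]
width: 0.0001
grasp_force: 0.0
t 5.05 p [ 0.5805 -0.0489  0.324 ] hinge-fr(out,y,z) mm [104.3   2.8 288. ] F [-0.3 -0.8 -1.1] w 0.0
q [-0.1   0.66  0.28  1.34 -0.18  1.15  0.16] Rout/uy/z of tool axes
 [[ 1.     0.004 -0.001]
 [-0.004  1.     0.007]
 [-0.001  0.007 -1.   ]]
shift [-79.3  -3.1   3.1] turn [0.007 0.001 0.004]
```

View pics/a1.png

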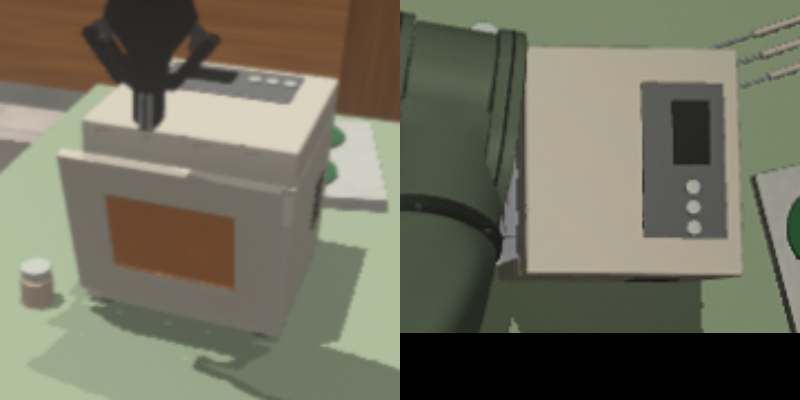

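The side view shows the flap ajar, with a visible gap at its top edge. Next I insert the shut fingers in the gap from above.

```bash
python3 -m jog '[{"x":-50,"y":-3,"z":3,"wx":0.007,"wy":0,"wz":0.004,"claw":0},{"x":-83,"y":-3,"z":3,"wx":0.007,"wy":0,"wz":0.004,"claw":0},{"x":-83,"y":-3,"z":3,"wx":0.007,"wy":0,"wz":0.004,"claw":0},{"x":-83,"y":-3,"z":3,"wx":0.007,"wy":0,"wz":0.004,"claw":0}]'
python3 -c "
from h import *
to(21,0,187)"
```

```text
t: 5.55
tcp_pos: [0.5734, -0.1318, 0.3153]
tcp_rot: [0.72, 0.694, -0.003, -0.003]
contact_force: [-0.9, 1.2, -0.1]
width: 0.0006
grasp_force: 0.0
t 5.55 p [ 0.5734 -0.1318  0.3153] hinge-fr(out,y,z) mm [ 21.2  -1.4 279.3] F [-0.9  1.2 -0.1] w 0.001
q [ 0.05  0.69  0.26  1.32 -0.18  1.17  0.29] Rout/uy/z of tool axes
 [[ 1.    -0.001  0.   ]
 [ 0.001  1.    -0.009]
 [ 0.    -0.009 -1.   ]]
shift [-0.3  2.2 92.2] turn [-0.009 -0.    -0.001]
```

```bash
python3 -m jog '[{"x":0,"y":0,"z":20,"wx":0,"wy":0,"wz":0,"claw":0},{"x":0,"y":0,"z":40,"wx":0,"wy":0,"wz":0,"claw":0},{"x":0,"y":0,"z":55,"wx":0,"wy":0,"wz":0,"claw":0},{"x":0,"y":0,"z":68,"wx":0,"wy":0,"wz":0,"claw":0},{"x":0,"y":0,"z":80,"wx":0,"wy":0,"wz":0,"claw":0},{"x":0,"y":0,"z":90,"wx":0,"wy":0,"wz":0,"claw":0},{"x":0,"y":0,"z":90,"wx":0,"wy":0,"wz":0,"claw":0}]'
python3 -c "
from h import *
st()"
```

```text
t: 6.25
tcp_pos: [0.5727, -0.1305, 0.225]
tcp_rot: [0.719, 0.695, -0.003, -0.003]
contact_force: [0.7, 0.1, 0.3]
width: -0.0
grasp_force: 0.0
t 6.25 p [ 0.5727 -0.1305  0.225 ] hinge-fr(out,y,z) mm [ 22.5  -2.1 189. ] F [0.7 0.1 0.3] w -0.0
q [ 0.05  0.78  0.24  1.47 -0.21  0.93  0.32] Rout/uy/z of tool axes
 [[ 1.     0.001  0.001]
 [-0.001  1.    -0.009]
 [ 0.001 -0.009 -1.   ]]
```

```bash
python3 -m jog '[{"x":18,"y":0,"z":0,"wx":0,"wy":0,"wz":0,"claw":0},{"x":34,"y":0,"z":6,"wx":0,"wy":0,"wz":0,"claw":0},{"x":50,"y":0,"z":13,"wx":0,"wy":0,"wz":0,"claw":0},{"x":65,"y":0,"z":22,"wx":0,"wy":0,"wz":0,"claw":0},{"x":79,"y":0,"z":33,"wx":0,"wy":0,"wz":0,"claw":0},{"x":92,"y":0,"z":45,"wx":0,"wy":0,"wz":0,"claw":0},{"x":104,"y":0,"z":58,"wx":0,"wy":0,"wz":0,"claw":0},{"x":114,"y":0,"z":72,"wx":0,"wy":0,"wz":0,"claw":0},{"x":122,"y":0,"z":88,"wx":0,"wy":0,"wz":0,"claw":0},{"x":122,"y":0,"z":88,"wx":0,"wy":0,"wz":0,"claw":0}]'
python3 -c "
from h import *
to(164,0,19)"
```

```text
t: 7.25
tcp_pos: [0.5758, -0.0079, 0.136]
tcp_rot: [0.719, 0.695, -0.003, -0.004]
contact_force: [-0.7, -0.1, 0.5]
width: 0.0003
grasp_force: 0.0
t 7.25 p [ 0.5758 -0.0079  0.136 ] hinge-fr(out,y,z) mm [145.2  -3.4 100. ] F [-0.7 -0.1  0.5] w 0.0
q [-0.15  0.88  0.22  1.61 -0.27  0.69  0.17] Rout/uy/z of tool axes
 [[ 1.     0.001  0.   ]
 [-0.001  1.    -0.01 ]
 [ 0.    -0.01  -1.   ]]
shift [18.8  4.2 81. ] turn [-0.01  -0.     0.001]
```

```bash
python3 -m jog '[{"x":7,"y":0,"z":16,"wx":0,"wy":0,"wz":0,"claw":0},{"x":13,"y":0,"z":32,"wx":0,"wy":0,"wz":0,"claw":0},{"x":17,"y":0,"z":48,"wx":0,"wy":0,"wz":0,"claw":0},{"x":19,"y":0,"z":60,"wx":0,"wy":0,"wz":0,"claw":0},{"x":19,"y":0,"z":68,"wx":0,"wy":0,"wz":0,"claw":0},{"x":19,"y":0,"z":74,"wx":0,"wy":0,"wz":0,"claw":0},{"x":19,"y":0,"z":77,"wx":0,"wy":0,"wz":0,"claw":0},{"x":19,"y":0,"z":79,"wx":0,"wy":0,"wz":0,"claw":0},{"x":19,"y":0,"z":79,"wx":0,"wy":0,"wz":0,"claw":0}]'
```

```text
t: 8.15
tcp_pos: [0.5769, 0.0093, 0.0594]
tcp_rot: [0.719, 0.695, -0.002, -0.002]
contact_force: [-0.4, 0.5, 0.4]
width: 0.0002
grasp_force: 0.0
```

```bash
python3 -m jog '[{"x":0,"y":0,"z":1,"wx":0,"wy":0,"wz":0,"claw":0},{"x":0,"y":0,"z":2,"wx":0,"wy":0,"wz":0,"claw":0},{"x":0,"y":0,"z":3,"wx":0,"wy":0,"wz":0,"claw":0},{"x":0,"y":0,"z":3,"wx":0,"wy":0,"wz":0,"claw":0}]'
python3 -m jog '[{"x":0,"y":0,"z":1,"wx":0,"wy":0,"wz":0,"claw":0},{"x":0,"y":0,"z":2,"wx":0,"wy":0,"wz":0,"claw":0},{"x":0,"y":0,"z":2,"wx":0,"wy":0,"wz":0,"claw":0},{"x":0,"y":0,"z":2,"wx":0,"wy":0,"wz":0,"claw":0}]'
```

```text
t: 8.55
tcp_pos: [0.5771, 0.0094, 0.0578]
tcp_rot: [0.719, 0.695, -0.002, -0.002]
contact_force: [-7.2, 0.8, 28.3]
width: 0.0002
grasp_force: 14.4
t: 8.95
tcp_pos: [0.5773, 0.0094, 0.0575]
tcp_rot: [0.719, 0.695, -0.002, -0.002]
contact_force: [-17.3, 1.4, 65.5]
width: 0.0001
grasp_force: 32.7
```

The flap is hard against its lower stop. I'll lift off, move aside and look.

```bash
python3 -m jog '[{"x":0,"y":0,"z":-30,"wx":0,"wy":0,"wz":0,"claw":0},{"x":0,"y":-20,"z":-80,"wx":0,"wy":0,"wz":0,"claw":0},{"x":20,"y":-60,"z":-120,"wx":0,"wy":0,"wz":0,"claw":0},{"x":40,"y":-100,"z":-150,"wx":0,"wy":0,"wz":0,"claw":0},{"x":40,"y":-100,"z":-150,"wx":0,"wy":0,"wz":0,"claw":0},{"x":40,"y":-100,"z":-150,"wx":0,"wy":0,"wz":0,"claw":0}]'
python3 -c "
from h import *
st()
print(proj('side',[H,H-.208*UX]),proj('top',[H,H-.208*UX]))
crop('side',250,100,450,250,4,'pics/b1.png')
a=r.snapshot('top');cv2.imwrite('pics/b2.png',a[:,:,::-1])"
```

```text
t: 9.55
tcp_pos: [0.4789, 0.054, 0.2065]
tcp_rot: [0.719, 0.695, -0.001, -0.002]
contact_force: [0.5, 0.5, -0.3]
width: 0.0
grasp_force: 0.0
t 9.55 p [0.4789 0.054  0.2065] hinge-fr(out,y,z) mm [ 203.7 -102.4  170.5] F [ 0.5  0.5 -0.3] w 0.0
q [-0.33  0.66  0.26  1.88 -0.27  0.64  0.07] Rout/uy/z of tool axes
 [[ 1.     0.002  0.001]
 [-0.002  1.    -0.005]
 [ 0.001 -0.005 -1.   ]]
[[349.58332639 215.22589596]
 [319.73145957 263.7549231 ]] [[382.15177882 191.28648014]
 [308.1234283  190.4182743 ]]
```

View pics/b1.png

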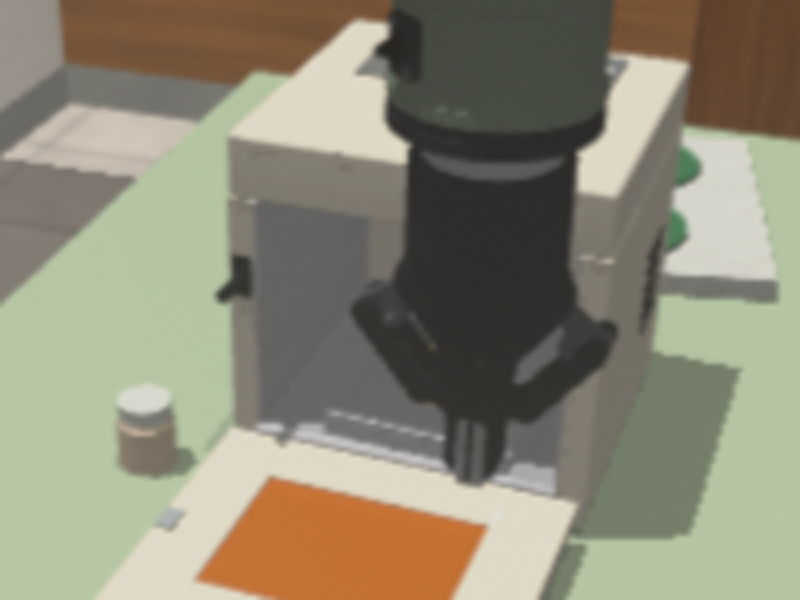

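```bash
python3 -m jog '[{"x":30,"y":-40,"z":-10,"wx":0,"wy":0,"wz":0,"claw":0},{"x":70,"y":-60,"z":-20,"wx":0,"wy":0,"wz":0,"claw":0},{"x":110,"y":-60,"z":-20,"wx":0,"wy":0,"wz":0,"claw":0},{"x":150,"y":-60,"z":-20,"wx":0,"wy":0,"wz":0,"claw":0},{"x":150,"y":-60,"z":-20,"wx":0,"wy":0,"wz":0,"claw":0}]'
python3 -c "
from h import *
st()
crop('side',295,140,415,230,6,'pics/b3.png')"
```

```text
t: 10.15
tcp_pos: [0.425, 0.2093, 0.224]
tcp_rot: [0.718, 0.697, -0.003, -0.003]
contact_force: [0.6, -1.9, -1.1]
width: 0.0003
grasp_force: 0.0
t 10.15 p [0.425  0.2093 0.224 ] hinge-fr(out,y,z) mm [ 357.  -161.7  188. ] F [ 0.6 -1.9 -1.1] w 0.0
q [-0.71  0.63  0.32  1.88 -0.31  0.68 -0.23] Rout/uy/z of tool axes
 [[ 1.     0.005  0.   ]
 [-0.005  1.    -0.008]
 [ 0.    -0.008 -1.   ]]
```

View pics/b3.png

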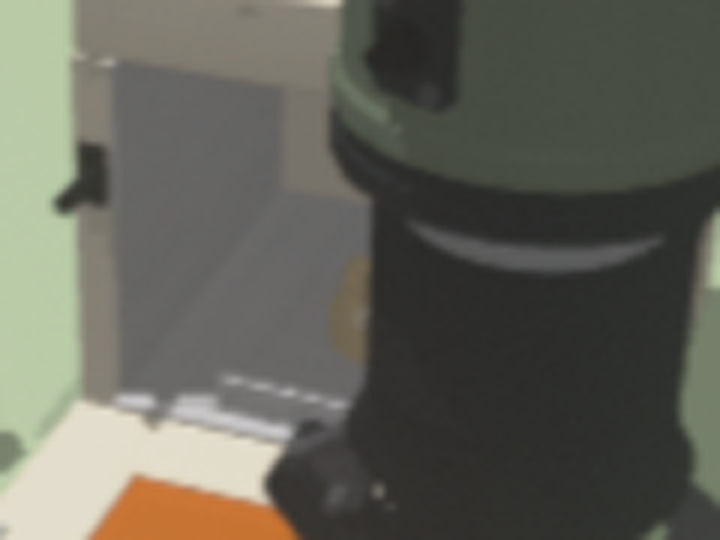

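The left end of the lip top is at full-image (332,203) and its line runs through (361,210.7). Cast's left edge is near (350,192).

```bash
python3 -c "
from h import *
P=unproj('side',[(332,202.8),(361,210.6)],.055);d=P-H
print(np.c_[-d@UX,d@UY]*1e3)
P=unproj('side',[(350,192)],.05);d=P-H
print(np.c_[-d@UX,d@UY]*1e3)
to(140,0,140,.6)"
```

```text
[[-12.4197946   55.53286461]
 [ -5.29120195 -29.45567714]]
[[-92.23129356  30.86900809]]
t 10.2 p [0.4252 0.2065 0.2242] hinge-fr(out,y,z) mm [ 354.2 -161.4  188.2] F [-0.4 -0.6 -0.4] w 0.0
q [-0.7   0.63  0.32  1.88 -0.31  0.68 -0.23] Rout/uy/z of tool axes
 [[ 1.     0.003 -0.001]
 [-0.003  1.    -0.008]
 [-0.001 -0.008 -1.   ]]
shift [-214.6  161.2   47.1] turn [-0.007 -0.599  0.005]
```

```bash
python3 -c "
from h import *
to(110,-10,120,.65)"
python3 -m jog '[{"x":-50,"y":30,"z":0,"wx":0,"wy":-0.1,"wz":0,"claw":0.5},{"x":-90,"y":60,"z":10,"wx":0,"wy":-0.2,"wz":0,"claw":0.5},{"x":-130,"y":90,"z":20,"wx":0,"wy":-0.3,"wz":0,"claw":0.5},{"x":-170,"y":120,"z":40,"wx":-0.007,"wy":-0.4,"wz":0.005,"claw":0.5},{"x":-200,"y":140,"z":50,"wx":-0.007,"wy":-0.5,"wz":0.005,"claw":0.5},{"x":-230,"y":151,"z":60,"wx":-0.007,"wy":-0.6,"wz":0.005,"claw":0.5},{"x":-244,"y":151,"z":67,"wx":-0.007,"wy":-0.65,"wz":0.005,"claw":0.5},{"x":-244,"y":151,"z":67,"wx":-0.007,"wy":-0.65,"wz":0.005,"claw":0.5},{"x":-244,"y":151,"z":67,"wx":-0.007,"wy":-0.65,"wz":0.005,"claw":0.5}]'
python3 -c "
from h import *
to(-25,-10,58,.65)"
```

```text
t 10.2 p [0.4252 0.2065 0.2242] hinge-fr(out,y,z) mm [ 354.2 -161.4  188.2] F [-0.4 -0.6 -0.4] w 0.0
q [-0.7   0.63  0.32  1.88 -0.31  0.68 -0.23] Rout/uy/z of tool axes
 [[ 1.     0.003 -0.001]
 [-0.003  1.    -0.008]
 [-0.001 -0.008 -1.   ]]
shift [-244.5  151.3   67.2] turn [-0.007 -0.649  0.005]
t: 11.1
tcp_pos: [0.5666, -0.0447, 0.1571]
tcp_rot: [0.683, 0.657, -0.23, 0.221]
contact_force: [0.6, -0.3, 1.2]
width: 0.043
grasp_force: 0.0
t 11.1 p [ 0.5666 -0.0447  0.1571] hinge-fr(out,y,z) mm [108.1 -11.3 121.1] F [ 0.6 -0.3  1.2] w 0.043
q [-0.59  1.05  0.69  1.6   0.08  0.75 -0.25] Rout/uy/z of tool axes
 [[ 0.796 -0.003 -0.605]
 [ 0.003  1.    -0.002]
 [-0.605  0.    -0.796]]
shift [-67.8   1.7 130.7] turn [-0.002 -0.001 -0.003]
```

```bash
python3 -m jog '[{"x":0,"y":2,"z":40,"wx":0,"wy":0,"wz":0,"claw":0.5},{"x":0,"y":2,"z":79,"wx":0,"wy":0,"wz":0,"claw":0.5},{"x":0,"y":2,"z":79,"wx":0,"wy":0,"wz":0,"claw":0.5},{"x":-20,"y":2,"z":94,"wx":0,"wy":0,"wz":0,"claw":0.5},{"x":-40,"y":2,"z":110,"wx":0,"wy":0,"wz":0,"claw":0.5},{"x":-55,"y":2,"z":121,"wx":0,"wy":0,"wz":0,"claw":0.5},{"x":-68,"y":2,"z":131,"wx":0,"wy":0,"wz":0,"claw":0.5},{"x":-68,"y":2,"z":131,"wx":0,"wy":0,"wz":0,"claw":0.5}]'
python3 -c "
from h import *
to(-25,-10,31,.65)
crop('side',295,140,415,230,6,'pics/b4.png')"
```

```text
t: 11.9
tcp_pos: [0.5637, -0.1793, 0.0954]
tcp_rot: [0.684, 0.656, -0.229, 0.222]
contact_force: [-0.2, -0.3, -0.0]
width: 0.0431
grasp_force: 0.0
t 11.9 p [ 0.5637 -0.1793  0.0954] hinge-fr(out,y,z) mm [-26.6  -9.5  59.4] F [-0.2 -0.3 -0. ] w 0.043
q [-0.36  1.14  0.67  1.69  0.12  0.46 -0.17] Rout/uy/z of tool axes
 [[ 0.796 -0.005 -0.605]
 [ 0.005  1.    -0.001]
 [-0.605  0.002 -0.796]]
shift [18.4 -0.6 21.6] turn [-0.001 -0.    -0.005]
```

View pics/b4.png

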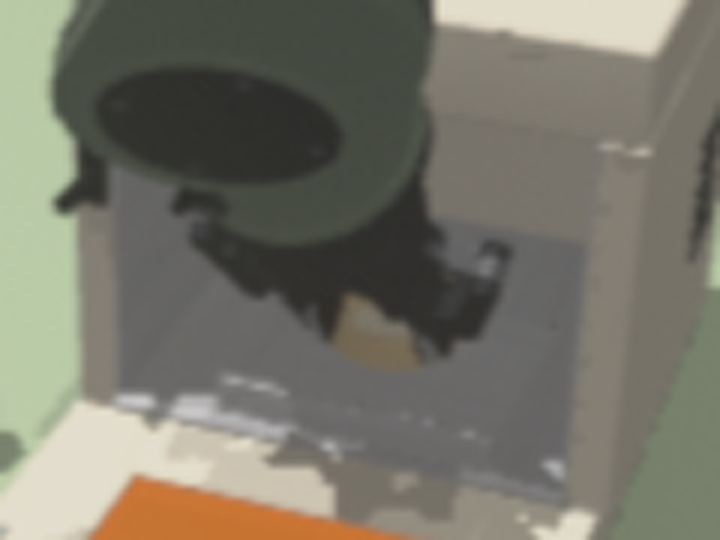

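The lip top runs from crop (222,377) to about (485,440). The cast is seen between the fingers, its lower front edge at about (385,367).

```bash
python3 -c "
from h import *
f=lambda a:(np.array(a,float)+.5)/6-.5+[295,140]
for z,l in((.055,[(222,377),(290,393),(485,438)]),(.041,[(385,367)])):
  d=unproj('side',f(l),z)-H
  print((np.c_[-d@UX,d@UY]*1e3).round(1))"
```

```text
[[-13.8  57.3]
 [-12.7  24. ]
 [-10.4 -67.4]]
[[-70.5  -2.9]]
```

```bash
python3 -m jog '[{"x":5,"y":2,"z":7,"wx":0,"wy":0,"wz":0,"claw":0.5},{"x":10,"y":4,"z":14,"wx":0,"wy":0,"wz":0,"claw":0.5},{"x":14,"y":4,"z":18,"wx":0,"wy":0,"wz":0,"claw":0.5},{"x":17,"y":4,"z":22,"wx":0,"wy":0,"wz":0,"claw":0.5},{"x":17,"y":4,"z":22,"wx":0,"wy":0,"wz":0,"claw":0.5}]'
python3 -c "
from h import *
to(-5,-5,31,.65)"
```

```text
t: 12.45
tcp_pos: [0.5675, -0.1773, 0.0656]
tcp_rot: [0.682, 0.658, -0.23, 0.222]
contact_force: [-0.3, 0.4, -0.5]
width: 0.0426
grasp_force: 0.0
t 12.45 p [ 0.5675 -0.1773  0.0656] hinge-fr(out,y,z) mm [-24.4  -5.7  29.6] F [-0.3  0.4 -0.5] w 0.043
q [-0.36  1.19  0.65  1.67  0.11  0.44 -0.19] Rout/uy/z of tool axes
 [[ 0.796 -0.002 -0.605]
 [ 0.002  1.    -0.001]
 [-0.605 -0.    -0.796]]
shift [ 14.6   0.7 -12.8] turn [-0.001  0.    -0.002]
```

```bash
python3 -m jog '[{"x":2,"y":0,"z":-1.5,"wx":0,"wy":0,"wz":0,"claw":0.5},{"x":5,"y":0,"z":-3.8,"wx":0,"wy":0,"wz":0,"claw":0.5},{"x":8,"y":0,"z":-6.1,"wx":0,"wy":0,"wz":0,"claw":0.5},{"x":11,"y":0,"z":-8.4,"wx":0,"wy":0,"wz":0,"claw":0.5},{"x":14,"y":0,"z":-10.6,"wx":0,"wy":0,"wz":0,"claw":0.5},{"x":17,"y":0,"z":-12.9,"wx":0,"wy":0,"wz":0,"claw":0.5},{"x":20,"y":0,"z":-15.2,"wx":0,"wy":0,"wz":0,"claw":0.5},{"x":24,"y":0,"z":-18.2,"wx":0,"wy":0,"wz":0,"claw":0.5},{"x":28,"y":0,"z":-21.3,"wx":0,"wy":0,"wz":0,"claw":0.5},{"x":32,"y":0,"z":-24.3,"wx":0,"wy":0,"wz":0,"claw":0.5}]'
python3 -c "
from h import *
st()
crop('side',265,140,405,245,5,'pics/b5.png')"
```

```text
t: 13.45
tcp_pos: [0.5693, -0.137, 0.0665]
tcp_rot: [0.683, 0.657, -0.23, 0.222]
contact_force: [-0.3, -4.4, 2.8]
width: 0.043
grasp_force: 2.3
t 13.45 p [ 0.5693 -0.137   0.0665] hinge-fr(out,y,z) mm [15.9 -5.3 30.5] F [-0.3 -4.4  2.8] w 0.043
q [-0.42  1.19  0.66  1.66  0.08  0.49 -0.23] Rout/uy/z of tool axes
 [[ 0.796 -0.002 -0.605]
 [ 0.003  1.    -0.001]
 [-0.605  0.001 -0.796]]
```

View pics/b5.png

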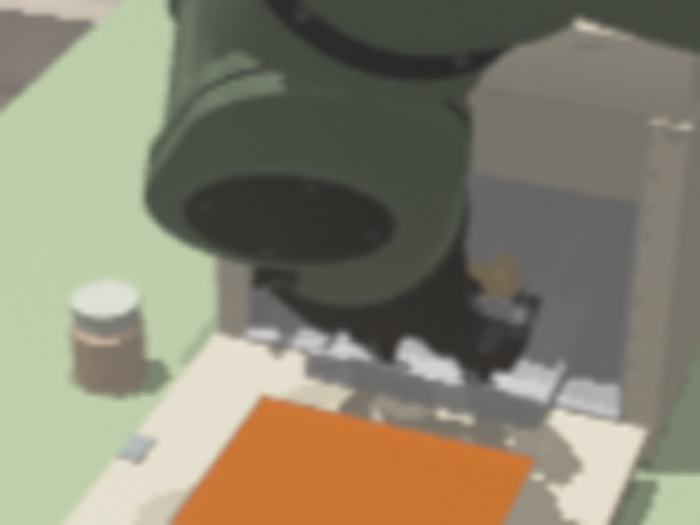

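The lip is over the hinge line and the tray follows with about 4 N. I'll keep pulling.

```bash
python3 -m jog '[{"x":3,"y":0,"z":-2.3,"wx":0,"wy":0,"wz":0,"claw":0.5},{"x":8,"y":0,"z":-6.1,"wx":0,"wy":0,"wz":0,"claw":0.5},{"x":14,"y":0,"z":-10.6,"wx":0,"wy":0,"wz":0,"claw":0.5},{"x":20,"y":0,"z":-15.2,"wx":0,"wy":0,"wz":0,"claw":0.5},{"x":26,"y":0,"z":-19.8,"wx":0,"wy":0,"wz":0,"claw":0.5},{"x":32,"y":0,"z":-24.3,"wx":0,"wy":0,"wz":0,"claw":0.5},{"x":38,"y":0,"z":-28.9,"wx":0,"wy":0,"wz":0,"claw":0.5},{"x":44,"y":0,"z":-33.4,"wx":0,"wy":0,"wz":0,"claw":0.5},{"x":50,"y":0,"z":-38,"wx":0,"wy":0,"wz":0,"claw":0.5},{"x":56,"y":0,"z":-42.6,"wx":0,"wy":0,"wz":0,"claw":0.5}]'
python3 -m jog '[{"x":6,"y":0,"z":-4.6,"wx":0,"wy":0,"wz":0,"claw":0.5},{"x":12,"y":0,"z":-9.1,"wx":0,"wy":0,"wz":0,"claw":0.5},{"x":18,"y":0,"z":-13.7,"wx":0,"wy":0,"wz":0,"claw":0.5},{"x":24,"y":0,"z":-18.2,"wx":0,"wy":0,"wz":0,"claw":0.5},{"x":30,"y":0,"z":-22.8,"wx":0,"wy":0,"wz":0,"claw":0.5},{"x":36,"y":0,"z":-27.4,"wx":0,"wy":0,"wz":0,"claw":0.5},{"x":41,"y":0,"z":-31.2,"wx":0,"wy":0,"wz":0,"claw":0.5},{"x":45,"y":0,"z":-34.2,"wx":0,"wy":0,"wz":0,"claw":0.5},{"x":48,"y":0,"z":-36.5,"wx":0,"wy":0,"wz":0,"claw":0.5},{"x":49,"y":0,"z":-37.2,"wx":0,"wy":0,"wz":0,"claw":0.5}]'
python3 -c "
from h import *
st()
crop('side',240,140,400,260,5,'pics/b6.png')"
```

```text
t: 14.5
tcp_pos: [0.572, -0.0664, 0.0664]
tcp_rot: [0.683, 0.657, -0.23, 0.222]
contact_force: [0.4, -1.8, -0.3]
width: 0.0427
grasp_force: 0.8
t: 15.5
tcp_pos: [0.5743, -0.0053, 0.0664]
tcp_rot: [0.683, 0.657, -0.23, 0.222]
contact_force: [-0.2, -2.9, 0.1]
width: 0.0422
grasp_force: 1.1
t 15.5 p [ 0.5743 -0.0053  0.0664] hinge-fr(out,y,z) mm [147.7  -5.   30.4] F [-0.2 -2.9  0.1] w 0.042
q [-0.62  1.21  0.65  1.55  0.02  0.7  -0.34] Rout/uy/z of tool axes
 [[ 0.796 -0.002 -0.605]
 [ 0.002  1.    -0.001]
 [-0.605  0.001 -0.796]]
```

View pics/b6.png

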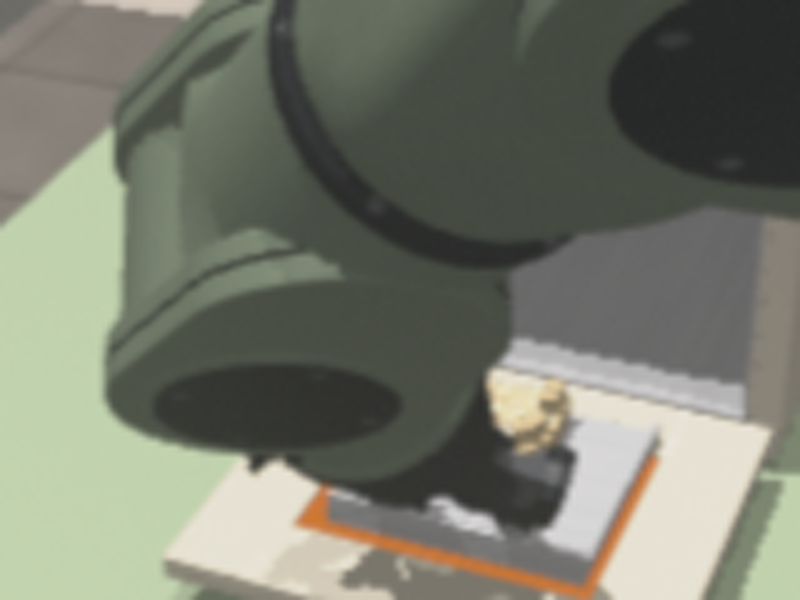

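The tray lies on the flap with the cast upright. Its front-right bottom corner is at crop (585,582) and its back-right corner at (660,432).

```bash
python3 -c "
from h import *
f=lambda a:(np.array(a,float)+.5)/5-.5+[240,140]
for z,l in((.036,[(585,582),(327,520)]),(.046,[(660,432)])):
  d=unproj('side',f(l),z)-H
  print((np.c_[-d@UX,d@UY]*1e3).round(1))"
```

```text
[[151.6 -69.3]
 [154.4  61.1]]
[[ 38.6 -71.9]]
```

The tray centre is about 90 mm out and 5 mm off the middle, so the whole tray is on the flap. Now I unhook (slightly inward, then up) and clear off.

```bash
python3 -m jog '[{"x":-2,"y":0,"z":1.5,"wx":0,"wy":0,"wz":0,"claw":0.5},{"x":-4,"y":0,"z":3,"wx":0,"wy":0,"wz":0,"claw":0.5},{"x":-10,"y":0,"z":-5,"wx":0,"wy":0,"wz":0,"claw":0.5},{"x":-16,"y":0,"z":-13,"wx":0,"wy":0,"wz":0,"claw":0.5},{"x":-28,"y":0,"z":-29,"wx":0,"wy":0,"wz":0,"claw":0.5},{"x":-40,"y":0,"z":-45,"wx":0,"wy":0,"wz":0,"claw":0.5},{"x":-52,"y":0,"z":-61,"wx":0,"wy":0,"wz":0,"claw":0.5},{"x":-64,"y":0,"z":-77,"wx":0,"wy":0,"wz":0,"claw":0.5},{"x":-64,"y":0,"z":-77,"wx":0,"wy":0,"wz":0,"claw":0.5}]'
python3 -m jog '[{"x":10,"y":-30,"z":-30,"wx":0,"wy":0,"wz":0,"claw":0.5},{"x":40,"y":-50,"z":-60,"wx":0,"wy":0,"wz":0,"claw":0.5},{"x":70,"y":-70,"z":-90,"wx":0,"wy":0,"wz":0,"claw":0.5},{"x":90,"y":-90,"z":-110,"wx":0,"wy":0,"wz":0,"claw":0.5},{"x":90,"y":-90,"z":-110,"wx":0,"wy":0,"wz":0,"claw":0.5},{"x":90,"y":-90,"z":-110,"wx":0,"wy":0,"wz":0,"claw":0.5}]'
python3 -c "
from h import *
st()
a=r.snapshot('side')[130:350,210:430,::-1];b=r.snapshot('top')[100:260,220:440,::-1]
a=cv2.resize(a,(400,400));b=cv2.resize(b,(400,291));b=cv2.copyMakeBorder(b,0,109,0,0,0)
cv2.imwrite('pics/z1.png',np.hstack([a,b]))"
```

```text
t: 16.45
tcp_pos: [0.5747, -0.01, 0.1696]
tcp_rot: [0.683, 0.657, -0.228, 0.223]
contact_force: [0.5, 0.9, -0.2]
width: 0.0427
grasp_force: 0.0
t: 17.05
tcp_pos: [0.4891, 0.1319, 0.1997]
tcp_rot: [0.682, 0.658, -0.229, 0.222]
contact_force: [0.7, -0.0, -0.1]
width: 0.0424
grasp_force: 0.0
t 17.05 p [0.4891 0.1319 0.1997] hinge-fr(out,y,z) mm [281.9 -94.9 163.7] F [ 0.7 -0.  -0.1] w 0.042
q [-0.93  0.98  0.72  1.6   0.01  1.   -0.43] Rout/uy/z of tool axes
 [[ 0.796 -0.001 -0.605]
 [ 0.002  1.     0.   ]
 [-0.605  0.001 -0.796]]
```

View pics/z1.png

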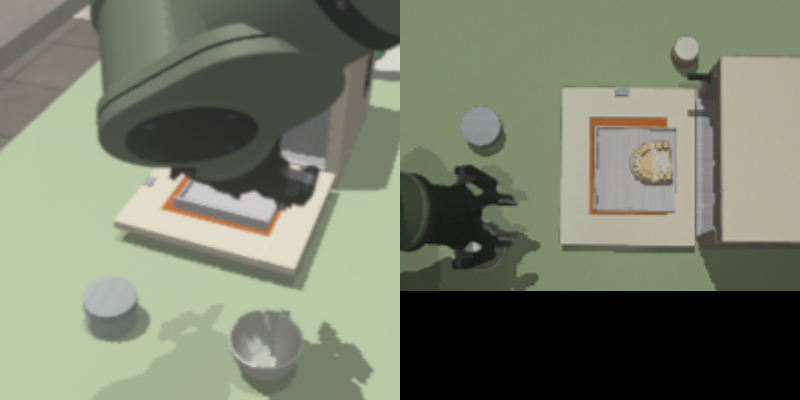

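The flap is level, the whole tray lies on it with the cast upright on its rear half, and the jar, pot and bowl are where they were. The arm is clear, so I'm handing in.

```bash
python3 -c "
from station import r
print(r.hand_in())"
```

```text
the job is handed in; nothing more can be done
None
```

I handed the job in at about 17 s of robot time: the flap is all the way down, the whole tray lies on it with the cast upright, and the jar, bowl and pot look undisturbed in the last pictures; the hand-in reported no verdict.

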